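# Hold the bearing cover over its seat for shimming

### The arm

A 7-joint arm with a two-finger parallel gripper is mounted at the origin on a cart in front of the work surface, level with it; the furniture and walls round the work are solid. World frame = base frame: x ahead of the robot, y to its left, z up, the work surface at z = 0. Lengths are in m, angles in rad, forces in N, time in s.
With the tool pointing down it reaches from about 0.425 to 0.925 m from the base axis. Payload 6.8 kg.
Tool frame: the origin (TCP) lies midway between the tips of the shut fingers; the grasp point (between the pads) lies 19 mm behind it; z points along the fingers, y is the line along which they close (so a half turn about z gives the same grasp; the last joint's range is limited). The gripper opens to 85 mm and grips with 20 to 120 N. Pads are 22 mm wide; open, the fingers measure 114 mm over their backs; the gripper's body (76 mm by 85 mm) begins 54 mm behind the grasp point. The pads swing forward as they close: fully open they stand 13 mm farther back than shut.
Start: joints at [1.177, 0.477, 0.022, 1.555, -0.011, 1.109, -0.083], TCP at [0.19, -0.648, 0.231] pointing down, gripper open.
Joint ranges: [-2.96, 2.96], [-0.34, 2.1], [-1.41, 1.46], [0.24, 2.44], [-1.37, 4.51], [0.17, 1.92], [-2.96, 2.96]. Speed limits (rad/s): [2.39, 2.39, 3.14, 3.14, 3.14, 3.14, 3.14].

### API

Orientations are given as a unit quaternion [w, x, y, z].
In Python, from station import readout, imaging, hand_in gives the robot as it stands.
- The arm moves only by the tool drive_tool, never from a script. Its argument "series" is a list of rows, each a list of 5 numbers: the shift along the tool's x, y, z in cm, then the turn about the tool's z in degrees, then the closure, from -1 (fully open) to 1 (shut). A call has 1 to 8 rows; each row shifts and turns the commanded pose from where the row before left it, along the tool's axes as they then stand; what a row does not reach is not made up. A row lasts 1/10 s, in which the tool goes at most 50 mm and 8.59 degrees, less where a joint would pass 70% of its speed; a pose out of reach is approached as far as the arm can. A call with a gripper value outside its range is refused whole. The fingers move at their own pace and stop on an object; "squeeze" is the grip in N (left out, the last holds). Time passes only in rows, so rows that do not move let the fingers close. It gives the time, the measured TCP pose, the force, the opening and the grip force at its end, in the units of the state.
- readout.get_obs(): the state, without advancing time (a new reading comes with each control period).
- imaging.read_camera(name): name is "side" or "top" or "wrist"; returns the picture (384x512x3 uint8, red, green, blue); there is no depth.
- imaging.camera_model(name): a dict with "vfov" (degrees; the focal length in pixels is half the picture's height over the tangent of half this angle, whatever the lens; pixels are square), "cx", "cy" (the principal point, pixels), "xyz" and "orientation" of the camera in the world. Camera axes: x right, y down, z forward; pixel columns grow to the right and rows downward; lengths in m; the calibration is good to about 2 mm. The wrist camera is an equidistant fisheye: a pixel r from the principal point sees the ray r / f radians off the axis. A picture is of the moment at which its call begins: read the wrist's pose just before it. camera_model takes no time and is no camera call; for the wrist camera it gives the pose at the moment of the call.
- hand_in(): hands the job in; it is judged then, once.
Trained networks look in the newest picture that a camera, given by its name, has taken for a name from the list of things; names that differ only in an ending like _2 or _b are one class to them, and where a whole thing is asked for, a point or a joint stands for the part that bears it (a point fixed in the world has none). Each returns a list of dicts, best first, with "conf" (0 to 1); they miss things now and then, are a little off and sometimes report something else, mostly with a low value. They report only what shows in the picture. A call takes as long as a camera call.
- imaging.cut_out(thing, camera): "mask" (384x512 bool, what is visible of it) and "centre" ([column, row] in pixels, amid what is visible of it).
The state is a dict: "t": time; "q": joint angles; "joint_vel": joint speeds; "joint_torque": joint torques, N m; "eef_pos": TCP position; "tool_rot": TCP orientation; "contact_force": force on the tool from outside, world axes, zero at the start; "torque": the same for the moment, N m; "gripper_width": opening from 0.0 (shut) to 1.0 (fully open); "grasp_force": force on a finger pad.
Only numpy, scipy, OpenCV 4.12 (cv2) and the standard library are available. Lean on these libraries where they do the work, as an engineer would, in place of code of your own. Each camera call takes 0.05 s, during which the arm holds its last target. There are 200 camera calls.

### The job

This gearcase has two bearing seats: one already has its bearing fitted, the other is still closed by a red transport cap. Pick up the green bearing cover by its boss and hold it level, one to three centimetres above the face of the seat that has the bearing, lined up so that each threaded hole shows whole through the cover's hole above it (either way round), so that I can slip the shims in and start the screws. Never let the cover touch the gearcase or the cap, leave the other things on the bench where they are, and finish while still holding the cover there, steady.

Things in the scene. Friction and masses are not known exactly. Their poses are not given: they have to be found in the camera images.
- cover_boss (a point): centre of the boss of the loose green bearing cover (0.45 kg), which lies on the bench boss up. x along the cover, y across, z up. Boss 52 (x) x 36 (y) mm, 35 mm high; its two y sides are plain flats to grip, 36 mm apart. This point is 34 mm above the cover's lowest face (and the bench at the start), 17 mm above the plate's top, 18 mm below the boss's top (a 3 mm plug stands on that)
- cover_hole_pp (a point): centre of the cover's hole at x = +38, y = +27 mm from the boss's centre, in the plane of the plate's underside, 29 mm below the boss's centre. The plate is 104 (x) x 80 (y) x 12 mm and has four plain holes, 16 mm wide, at x = +-38, y = +-27 mm; under it a round spigot, 52 mm wide, stands out 5 mm
- cover_hole_mm (a point): centre of the cover's hole at x = -38, y = -27 mm from the boss's centre, in the plane of the plate's underside
- seat_a (a point): centre of the bright face (106 x 84 mm) of one bearing seat on top of the fixed green gearcase, 85 mm above the bench. x along the case's length (towards seat b), y across, z up. Round it: a bore 53 mm wide, 20 mm deep, and four threaded holes, 9 mm wide, at x = +-38, y = +-27 mm, the pattern of the cover's holes. The case is 250 x 116 mm
- seat_b (a point): centre of the face of the other bearing seat, 114 mm in +x from seat a; same axes, sizes and threaded holes as seat a
- seat_a_thread_pp (a point): centre of the mouth of the seat's threaded hole at x = +38, y = +27 mm of the seat's own axes (origin in the plane of the seat's face)
- seat_a_thread_mm (a point): centre of the mouth of the seat's threaded hole at x = -38, y = -27 mm of the seat's own axes (origin in the plane of the seat's face)
- seat_b_thread_pp (a point): centre of the mouth of the seat's threaded hole at x = +38, y = +27 mm of the seat's own axes (origin in the plane of the seat's face)
- seat_b_thread_mm (a point): centre of the mouth of the seat's threaded hole at x = -38, y = -27 mm of the seat's own axes (origin in the plane of the seat's face)
- bearing_top (a point): centre of the top of the fitted ball bearing (52 mm outside, orange seal), pressed into one of the two seats, 5 mm below the seat's face, on the seat's axis. It shows which seat is to be covered
- cap_top (a point): top of the red plastic transport cap (64 mm wide, 20 mm high with its ridge) that closes the other seat, on that seat's axis, 20 mm above its face
- hex_key: the black hex key (39 x 95 x 8 mm) lying on the bench, a bystander; origin at the centre of its underside
- torch: the dark grey torch (33 x 111 x 33 mm) lying on the bench, a bystander; origin at the centre of its underside
- caliper: the steel vernier caliper (76 x 230 x 12 mm) lying on the bench, a bystander; origin at the centre of its underside

How it is judged:
By the outcome, as a careful person would: the job done as asked, in the order asked, and still so for the second after the job is handed in, while the arm keeps its last pose, push and grip.
It also fails if it takes over 32 s, if anything falls off the work surface, if the arm or the gripper's body presses on something with over 40 N, if the wrist force passes 120 N, or if a joint passes its speed limit or range.

## Working session

There is one attempt and no reset: what is moved stays moved. The work goes in short steps, Python scripts to look and compute and a tool call to move; the robot and the scene stay as the last step left them, time stands still between calls to the robot, and variables do not carry over. Pictures are saved under pics/ and viewed, at most 10 in all, crops included, and the job is handed in when it is done.

Besides the shell and the picture viewer there is one more tool, called as name(argument=value, ...), one argument or row to a line, values as JSON. drive_tool: Moves the arm, as the interface text tells. Its arguments: {"type":"object","properties":{"series":{"type":"array"},"squeeze":{"type":"number"}},"required":["series"]}

```bash
mkdir -p pics; ls
python3 - <<'E'
from station import readout, imaging
import cv2,numpy as np
o=readout.get_obs();print({k:np.round(v,3).tolist() for k,v in o.items()})
ims=[]
for n in("top","side"):
    im=imaging.read_camera(n);cv2.imwrite(f"pics/{n}0.png",im[:,:,::-1]);print(n,imaging.camera_model(n))
    for t in("cover_boss","seat_a","seat_b","bearing_top","cap_top","cover_hole_pp","seat_a_thread_pp","hex_key","torch","caliper"):
        print(t,[(np.round(d["centre"],1).tolist(),round(d["conf"],2),int(d["mask"].sum())) for d in imaging.cut_out(t,n)[:4]])
print(imaging.camera_model("wrist"))
E
```

```text
pics
{'t': 0.0, 'q': [1.177, 0.478, 0.022, 1.556, -0.011, 1.109, -0.083], 'joint_vel': [-0.0, -0.001, -0.002, -0.001, -0.002, 0.002, 0.0], 'joint_torque': [-0.001, -59.645, 1.607, -28.119, 0.012, 0.009, -0.0], 'eef_pos': [0.19, -0.647, 0.23], 'tool_rot': [-0.001, 0.99, 0.142, -0.0], 'contact_force': [-0.581, 0.435, 0.392], 'torque': [-0.055, -0.031, -0.002], 'grasp_force': 0.0, 'gripper_width': 1.001}
top {'vfov': 51.426707149032694, 'cx': 251.44094396329922, 'cy': 188.8559706134971, 'xyz': array([ 0.31381876, -0.04712149,  1.16259416]), 'orientation': array([ 0.07497107, -0.67982276,  0.724842  , -0.08261014])}
cover_boss [([335.6, 209.2], 0.61, 853)]
seat_a [([249.3, 175.5], 0.77, 2816), ([332.7, 209.6], 0.41, 896)]
seat_b [([249.3, 175.5], 0.77, 2816), ([332.7, 209.6], 0.41, 896)]
bearing_top [([244.0, 152.7], 0.45, 203)]
cap_top [([253.7, 193.6], 0.84, 421)]
cover_hole_pp [([336.3, 209.9], 0.69, 954)]
seat_a_thread_pp [([250.3, 177.1], 0.86, 2575)]
hex_key []
torch [([146.7, 251.1], 0.64, 361)]
caliper [([271.2, 244.9], 0.72, 808), ([250.5, 179.6], 0.58, 2788)]
side {'vfov': 57.7
[... 236 characters left out ...]
0], 0.63, 548)]
seat_a [([297.6, 221.7], 0.74, 451), ([226.3, 217.8], 0.72, 3767)]
seat_b [([297.6, 221.7], 0.74, 451), ([226.3, 217.8], 0.72, 3767)]
bearing_top []
cap_top [([245.3, 196.7], 0.74, 246)]
cover_hole_pp [([246.9, 195.5], 0.74, 286), ([261.9, 181.1], 0.7, 584)]
seat_a_thread_pp [([229.3, 215.1], 0.7, 3658)]
hex_key [([307.7, 238.0], 0.64, 168), ([228.6, 218.9], 0.63, 3822)]
torch [([323.0, 322.9], 0.7, 949)]
caliper [([299.7, 223.7], 0.55, 418), ([226.0, 214.2], 0.4, 3668)]
{'vfov': 65.70646984690485, 'cx': 251.6991661058273, 'cy': 192.8921184250827, 'xyz': array([ 0.26775378, -0.62523275,  0.37375488]), 'orientation': array([ 0.12708032,  0.79076345, -0.59112471, -0.09547426])}
```

```bash
cat > h.py <<'E'
import numpy as np, cv2
from scipy.spatial.transform import Rotation as R
from station import readout, imaging
def rot(q): return R.from_quat([q[1],q[2],q[3],q[0]])
def ray(m,u,v,fish):
    f=192/np.tan(np.radians(m["vfov"]/2)); x,y=u-m["cx"],v-m["cy"]
    if fish:
        r=np.hypot(x,y); th=r/f; s=np.sin(th)/max(r,1e-9); d=np.array([x*s,y*s,np.cos(th)])
    else: d=np.array([x/f,y/f,1])
    return rot(m["orientation"]).apply(d)
def hit(m,u,v,z,fish=False):
    d=ray(m,u,v,fish); p=np.array(m["xyz"]); return p+d*(z-p[2])/d[2]
def proj(m,P,fish):
    c=rot(m["orientation"]).inv().apply(np.atleast_2d(P)-m["xyz"]); f=192/np.tan(np.radians(m["vfov"]/2))
    n=np.hypot(c[:,0],c[:,1])
    k=f*np.arctan2(n,c[:,2])/np.maximum(n,1e-9) if fish else f/c[:,2]
    return np.c_[c[:,0]*k+m["cx"],c[:,1]*k+m["cy"]]
E
python3 - <<'E'
from h import *
m=imaging.camera_model("top")
for n,u,v,z in(("boss",335.6,209.2,.04),("seat",249.3,175.5,.085),("bear",244,152.7,.08),("cap",253.7,193.6,.1),("torch",146.7,251,.016),("cal",271.2,244.9,.01)): print(n,hit(m,u,v,z).round(3))
im=cv2.imread("pics/top0.png")[100:300,100:400]; cv2.imwrite("pics/top0c.png",cv2.resize(im,None,fx=2.6,fy=2.6,interpolation=cv2.INTER_CUBIC))
E
```

```text
boss [ 0.493 -0.304  0.04 ]
seat [ 0.597 -0.063  0.085]
bear [ 0.666 -0.053  0.08 ]
cap [ 0.541 -0.072  0.1  ]
torch [0.412 0.241 0.016]
cal [ 0.407 -0.114  0.01 ]
```

View pics/top0c.png

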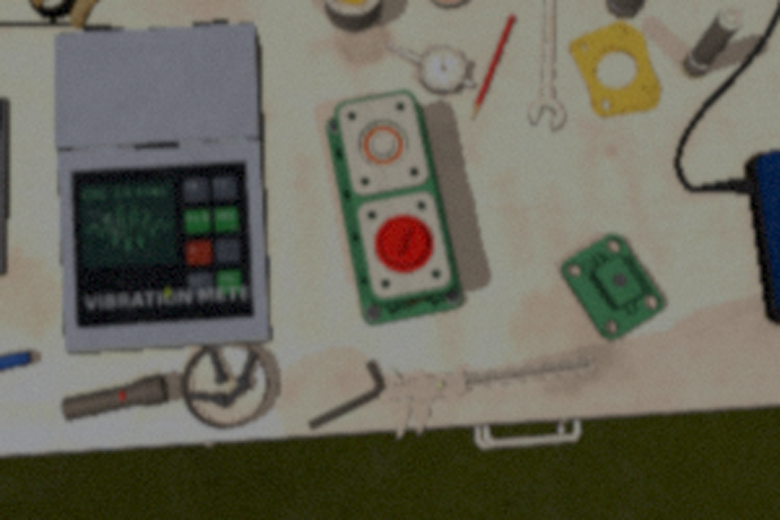

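The top view shows the gearcase with the bearing in the far seat (crop 382,145), the red cap in the near seat (403,243), and the cover at (612,287). The cover's holes are at about (613,245), (573,270), (652,300) and (614,328).

Run:
```python
from h import *
m=imaging.camera_model("top")
w=lambda u,v,z:hit(m,100+u/2.6,100+v/2.6,z)
H=np.array([w(*p,.017) for p in((613,245),(573,270),(652,300),(614,328))]);print(H.round(3),H.mean(0).round(3))
for d in(H[2]-H[0],H[3]-H[1],H[0]-H[1],H[2]-H[3]):print(np.linalg.norm(d).round(4),np.degrees(np.arctan2(d[1],d[0])).round(1))
b=w(382,145,.08);c=w(403,243,.1);d=b-c;print(b,c,np.linalg.norm(d[:2]),np.degrees(np.arctan2(d[1],d[0])))
T=np.array([(352,115),(405,106),(364,182),(417,171),(371,216),(421,206),(385,284),(436,273)])
P=np.array([w(*t,.085) for t in T]);print(P.round(3))
o=readout.get_obs();t=rot(o["tool_rot"]);print(t.as_matrix().round(3));print("to cover, tool axes cm",(t.inv().apply(H.mean(0)-o["eef_pos"])*100).round(1))
```

```text
[[ 0.542 -0.314  0.017]
 [ 0.516 -0.266  0.017]
 [ 0.476 -0.351  0.017]
 [ 0.448 -0.305  0.017]] [ 0.495 -0.309  0.017]
0.0748 -150.8
0.0784 -150.4
0.0546 -61.9
0.0541 -58.1
[ 0.65609585 -0.06032044  0.08      ] [ 0.54118577 -0.07539805  0.1       ] 0.115895041243538 7.475206132793724
[[ 0.691 -0.03   0.085]
 [ 0.698 -0.088  0.085]
 [ 0.614 -0.038  0.085]
 [ 0.623 -0.096  0.085]
 [ 0.576 -0.044  0.085]
 [ 0.584 -0.098  0.085]
 [ 0.502 -0.054  0.085]
 [ 0.51  -0.108  0.085]]
[[ 0.959  0.282  0.   ]
 [ 0.282 -0.959 -0.   ]
 [ 0.     0.    -1.   ]]
to cover, tool axes cm [ 38.8 -23.9  21.4]
```

drive_tool(
  series=[
    [4.3,-2.8,0,0,-1],
    [4.3,-2.8,0,0,-1],
    [4.3,-2.8,0,0,-1],
    [4.3,-2.8,0,0,-1],
    [4.3,-2.8,0,0,-1],
    [4.3,-2.8,0,0,-1],
    [4.3,-2.8,0,0,-1],
    [4.3,-2.8,0,0,-1],
  ],
  squeeze=60,
)

```text
t: 1.9
eef_pos: [0.4515, -0.3421, 0.2317]
tool_rot: [0.0, 0.99, 0.142, 0.0]
contact_force: [0.5, -1.1, 0.3]
gripper_width: 0.996
grasp_force: 0.0
```

drive_tool(
  series=[
    [0,0,0,-6.5,-1],
    [0,0,0,-6.6,-1],
    [0,0,0,0,-1],
    [0,0,0,0,-1],
  ],
)

```text
t: 2.3
eef_pos: [0.4501, -0.344, 0.2313]
tool_rot: [0.0, 0.968, 0.253, 0.0]
contact_force: [-1.0, 0.8, -0.0]
gripper_width: 1.001
grasp_force: 0.0
```

```bash
cat > look.py <<'E'
from h import *
import sys
o=readout.get_obs();m=imaging.camera_model("wrist");im=imaging.read_camera("wrist")
n=sys.argv[1];cv2.imwrite(f"pics/{n}.png",im[:,:,::-1]);np.savez(f"{n}.npz",eef=o["eef_pos"],rot=o["tool_rot"],**m)
cv2.imwrite(f"pics/{n}v.png",cv2.resize(im[:,:,::-1],None,fx=1.5,fy=1.5,interpolation=cv2.INTER_CUBIC))
print(o["t"],o["eef_pos"].round(4) if hasattr(o["eef_pos"],"round") else o["eef_pos"],o["tool_rot"],o["contact_force"],o["gripper_width"],o["grasp_force"])
E
python3 look.py w1
```

```text
2.3 [ 0.4501 -0.344   0.2313] [3.31099411e-05 9.67573205e-01 2.52590759e-01 1.05921851e-05] [-9.68422128e-01  8.18142771e-01 -2.94983113e-04] 1.0007274061299967 0.0
```

View pics/w1v.png

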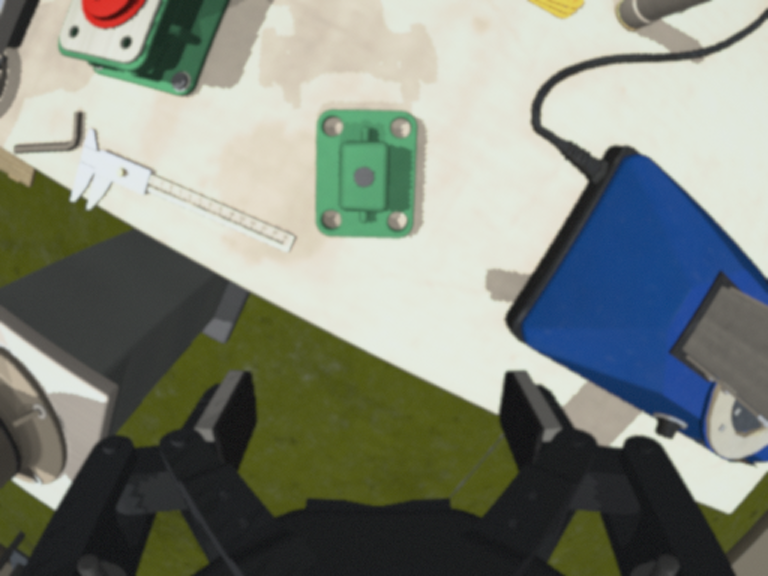

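The wrist view shows the cover aligned with the tool. Holes are at about (333,126), (400,127), (332,219) and (397,220), and the plug is at (364,177).

Run:
```python
from h import *
d=np.load("w1.npz");m={k:d[k] for k in("vfov","cx","cy","xyz","orientation")}
H=np.array([hit(m,u/1.5,v/1.5,.017,True) for u,v in((333,126),(400,127),(332,219),(397,220))])
p=hit(m,364/1.5,177/1.5,.055,True);print(H.round(4),H.mean(0).round(4),"plug",p.round(4))
for a,b in((0,2),(1,3),(0,1),(2,3)):
    e=H[a]-H[b];print(np.linalg.norm(e).round(4),np.degrees(np.arctan2(e[1],e[0])).round(1))
t=rot(d["rot"]);x=t.as_matrix()[:,0];print("tool x ang",np.degrees(np.arctan2(x[1],x[0])))
for c in(H.mean(0),p):print((t.inv().apply(np.r_[c[:2],.034]-d["eef"])*100).round(2))
```

```text
[[ 0.5184 -0.2658  0.017 ]
 [ 0.5431 -0.3122  0.017 ]
 [ 0.4519 -0.3009  0.017 ]
 [ 0.4768 -0.3473  0.017 ]] [ 0.4976 -0.3065  0.017 ] plug [ 0.4971 -0.3069  0.055 ]
0.0752 27.9
0.075 27.9
0.0526 118.1
0.0526 118.3
tool x ang 29.261746130909792
[ 5.97 -0.96 19.73]
[ 5.91 -0.95 19.73]
```

drive_tool(
  series=[
    [3,-0.5,2,1.2,-1],
    [2.9,-0.45,3,0,-1],
    [0,0,4,0,-1],
    [0,0,4,0,-1],
    [0,0,3,0,-1],
    [0,0,2,0,-1],
    [0,0,0,0,-1],
    [0,0,0,0,-1],
  ],
)

```text
t: 3.15
eef_pos: [0.4975, -0.3073, 0.0516]
tool_rot: [0.0, 0.97, 0.243, -0.0]
contact_force: [1.6, -0.2, 0.3]
gripper_width: 1.001
grasp_force: 0.0
```

```bash
python3 look.py w2
```

```text
3.15 [ 0.4975 -0.3073  0.0516] [ 3.07950953e-05  9.69921640e-01  2.43417353e-01 -5.40227955e-05] [ 1.60909136 -0.21261313  0.27871244] 1.0008467084485595 0.0
```

View pics/w2v.png

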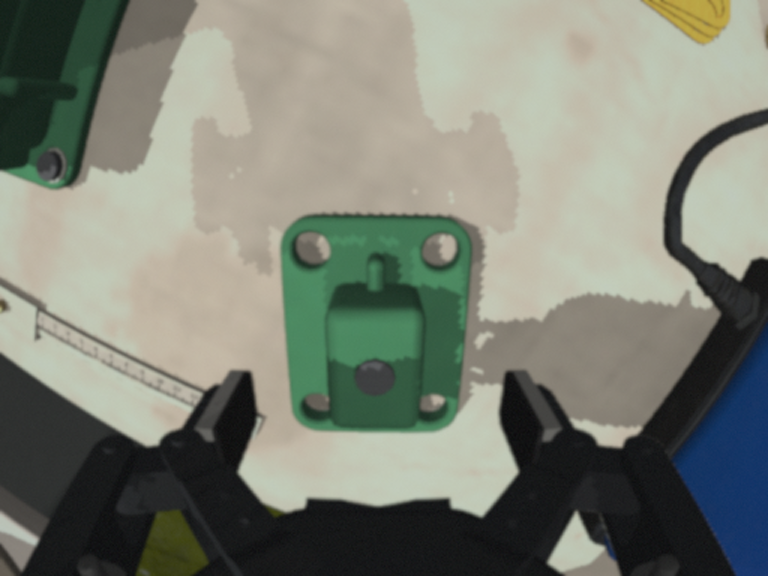

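The boss (375,378) sits centred between the fingers (250 and 503). I'll descend and grip.

drive_tool(
  series=[
    [0,0,2,0,-1],
    [0,0,1.3,0,-1],
    [0,0,0,0,-1],
    [0,0,0,0,1],
    [0,0,0,0,1],
    [0,0,0,0,1],
    [0,0,0,0,1],
    [0,0,0,0,1],
  ],
  squeeze=70,
)

```text
t: 4.0
eef_pos: [0.4979, -0.3071, 0.0191]
tool_rot: [0.0, 0.97, 0.244, 0.0]
contact_force: [0.1, 1.4, 6.6]
gripper_width: 0.412
grasp_force: 71.6
```

drive_tool(
  series=[
    [0,0,0,0,1],
    [0,0,0,0,1],
    [0,0,0,0,1],
  ],
)

```text
t: 4.3
eef_pos: [0.498, -0.3071, 0.0192]
tool_rot: [0.0, 0.97, 0.244, 0.0]
contact_force: [-1.5, 0.6, 5.6]
gripper_width: 0.412
grasp_force: 71.6
```

drive_tool(
  series=[
    [0,0,-1,0,1],
    [0,0,-3,0,1],
    [0,0,-4,0,1],
    [0,0,-4,0,1],
    [0,0,-4,0,1],
    [0,0,-4,0,1],
    [0,0,-1,0,1],
    [0,0,0,0,1],
  ],
)

```text
t: 5.1
eef_pos: [0.4978, -0.3071, 0.2295]
tool_rot: [0.001, 0.97, 0.244, 0.001]
contact_force: [-0.1, -0.2, -4.9]
gripper_width: 0.41
grasp_force: 71.3
```

drive_tool(
  series=[
    [0,0,0,5,1],
    [0,0,0,6,1],
    [0,0,0,6,1],
    [0,0,0,3.7,1],
  ],
)

```text
t: 5.5
eef_pos: [0.4956, -0.306, 0.2248]
tool_rot: [-0.001, 0.998, 0.064, -0.003]
contact_force: [-0.0, -0.1, -4.4]
gripper_width: 0.411
grasp_force: 71.1
```

drive_tool(
  series=[
    [0.5,-2,0,0,1],
    [0.7,-3.5,0,0,1],
    [0.7,-3.5,0,0,1],
    [0.7,-3.5,0,0,1],
    [0.7,-3.5,0,0,1],
    [0.7,-3.5,0,0,1],
    [0.5,-2,0,0,1],
    [0.2,-1,0,0,1],
  ],
)

```text
t: 6.3
eef_pos: [0.5128, -0.0749, 0.2257]
tool_rot: [-0.001, 0.998, 0.068, -0.002]
contact_force: [0.6, -0.7, -4.4]
gripper_width: 0.413
grasp_force: 71.2
```

drive_tool(
  series=[
    [0,0,0,0,1],
    [0,0,0,0,1],
    [0,0,0,0,1],
  ],
)

```text
t: 6.6
eef_pos: [0.5139, -0.0796, 0.2277]
tool_rot: [0.0, 0.998, 0.065, -0.001]
contact_force: [0.0, -0.9, -6.0]
gripper_width: 0.41
grasp_force: 71.2
```

```bash
python3 look.py w3
```

```text
6.6 [ 0.5139 -0.0796  0.2277] [ 2.94939813e-04  9.97903821e-01  6.47115191e-02 -5.44613137e-04] [ 4.68621606e-03 -8.50687674e-01 -5.98896909e+00] 0.4097373799254355 71.2084150314331
```

View pics/w3v.png

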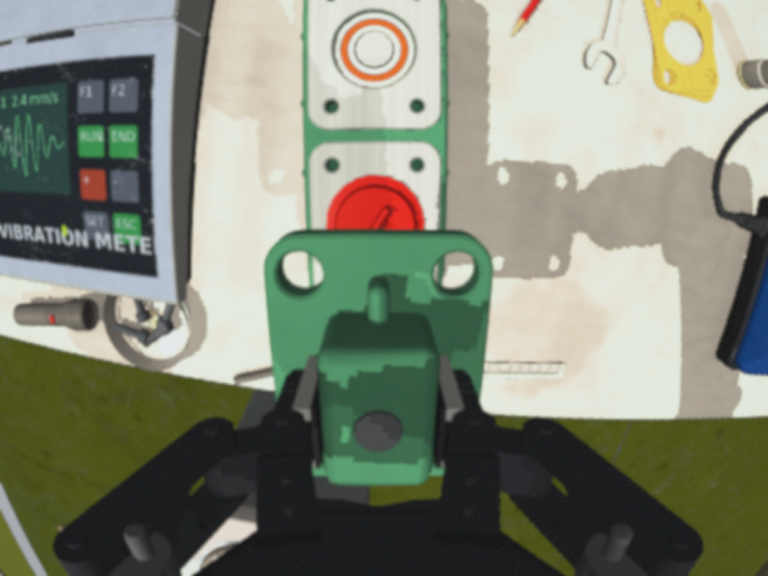

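The bearing's centre is at (374,49) and its seat's near threads are at (331,106) and (417,106). The cap seat's far threads are at (332,165) and (417,165). The held cover's front holes are at (302,270) and (455,271).

```bash
cat > an.py <<'E'
from h import *
d=np.load("w3.npz");m={k:d[k] for k in("vfov","cx","cy","xyz","orientation")}
W=lambda u,v,z:hit(m,u/1.5,v/1.5,z,True)
t=rot(d["rot"]);T=lambda p:t.inv().apply(p-d["eef"])*1000
th=[W(331,106,.085),W(417,106,.085),W(332,165,.085),W(417,165,.085)];b=W(374,49,.08)
print("tool mm:",*[T(p).round(1) for p in th],"bearing",T(b).round(1))
print("sep",np.linalg.norm(th[0]-th[1]),np.linalg.norm(th[0]-th[2]))
for z in(d["eef"][2]-.002,):print("cover holes",*[T(W(u,v,z)).round(1) for u,v in((302,270),(455,271))],"plug",T(W(378,431,d["eef"][2]+.036)).round(1))
x=t.as_matrix()[:,0];print(np.degrees(np.arctan2(x[1],x[0])),b)
E
python3 an.py
python3 - <<'E'
# refine blob centres
import cv2,numpy as np
im=cv2.imread("pics/w3.png");g=cv2.cvtColor(im,cv2.COLOR_BGR2GRAY)
for u,v in((331,106),(417,106),(332,165),(417,165)):
    x,y=int(u/1.5),int(v/1.5);c=g[y-8:y+9,x-8:x+9].astype(float);w=np.clip(np.median(c)-25-c,0,None);Y,X=np.mgrid[-8:9,-8:9];w[np.hypot(X,Y)>7]=0
    print(((x+(w*X).sum()/w.sum())*1.5).round(1),((y+(w*Y).sum()/w.sum())*1.5).round(1))
E
```

```text
tool mm: [107.2 -29.  142.6] [107.2  24.8 142.6] [ 69.3 -28.7 142.6] [ 69.3  25.1 142.7] bearing [145.3  -2.2 147.6]
sep 0.053816778866217364 0.03793434756900649
cover holes [ 39.8 -25.4   1.9] [39.5 26.6  2. ] plug [  1.9   0.5 -36. ]
7.4205637876433235 [ 0.65762679 -0.05876407  0.08      ]
330.2 105.6
416.6 105.1
331.1 164.6
416.4 164.2
```

drive_tool(
  series=[
    [1,0,0,-0.5,1],
    [2.5,-0.1,0,0,1],
    [3,-0.1,0,0,1],
    [3,-0.1,0,0,1],
    [2.5,0,0,0,1],
    [1.5,0,0,0,1],
    [0.9,0,0,0,1],
    [0,0,0,0,1],
  ],
)

```text
t: 7.45
eef_pos: [0.6575, -0.0546, 0.2278]
tool_rot: [-0.0, 0.998, 0.07, 0.0]
contact_force: [0.3, -0.3, -4.5]
gripper_width: 0.412
grasp_force: 71.2
```

drive_tool(
  series=[
    [0,0,1,0,1],
    [0,0,2,0,1],
    [0,0,2,0,1],
    [0,0,2,0,1],
    [0,0,1.5,0,1],
    [0,0,1,0,1],
    [0,0,0,0,1],
    [0,0,0,0,1],
  ],
)

```text
t: 8.25
eef_pos: [0.6569, -0.0546, 0.1338]
tool_rot: [0.0, 0.998, 0.07, 0.0]
contact_force: [0.7, -1.0, -4.0]
gripper_width: 0.41
grasp_force: 71.1
```

```bash
python3 look.py w4
python3 - <<'E'
from h import *
o=readout.get_obs();d=np.load("w3.npz");t3=rot(d["rot"])
s=d["eef"]+t3.apply([.1452,-.0023,0]);t=rot(o["tool_rot"]);print("seat centre world",s,"in tool mm",t.inv().apply(s-o["eef_pos"])*1000)
x=t.as_matrix()[:,0];print(np.degrees(np.arctan2(x[1],x[0])),t.as_matrix()[:,2])
E
```

```text
8.25 [ 0.6569 -0.0546  0.1338] [3.17357028e-05 9.97521638e-01 7.03593599e-02 3.76592599e-04] [ 0.66135418 -1.00141305 -4.01261419] 0.41046793593833125 71.14945650100708
seat centre world [ 0.65762188 -0.0585726   0.22756332] in tool mm [-4.05002515e-02  4.05042780e+00 -9.32571168e+01]
8.06959956244222 [ 1.71742671e-03 -1.22240566e-05 -9.99998525e-01]
```

View pics/w4v.png

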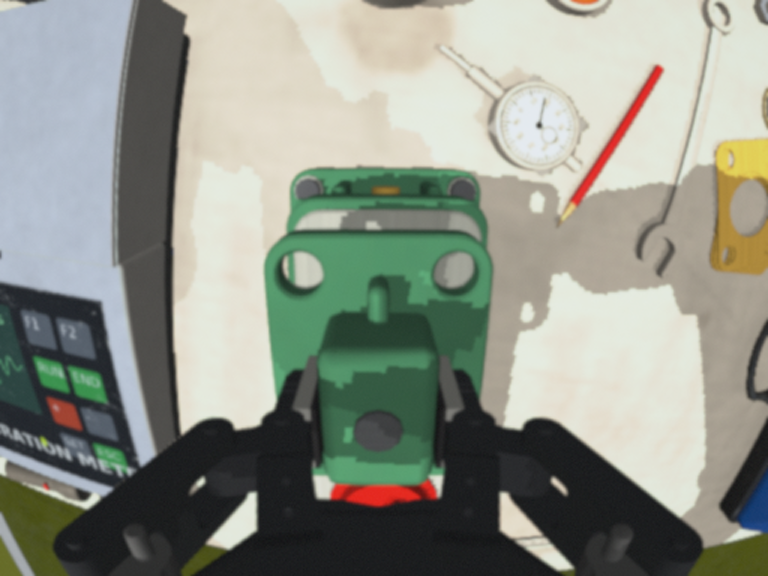

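The gearcase's end shows 387 mid-column against 378 for the cover, so the cover needs about +3.5 mm in tool y, as computed. I'll correct that and lower.

drive_tool(
  series=[
    [-0.1,0.35,0,0.3,1],
    [0,0,0,0,1],
    [0,0,0.7,0,1],
    [0,0,0.5,0,1],
    [0,0,0,0,1],
    [0,0,0,0,1],
    [0,0,0,0,1],
    [0,0,0,0,1],
  ],
)

```text
t: 9.1
eef_pos: [0.6562, -0.0581, 0.1215]
tool_rot: [0.0, 0.998, 0.068, 0.0]
contact_force: [0.1, 0.4, -4.9]
gripper_width: 0.41
grasp_force: 71.1
```

```bash
python3 look.py w5
python3 - <<'E'
from h import *
o=readout.get_obs();d=np.load("w3.npz");t3=rot(d["rot"])
s=d["eef"]+t3.apply([.1452,-.0023,0]);t=rot(o["tool_rot"]);print("in tool mm",t.inv().apply(s-o["eef_pos"])*1000)
x=t.as_matrix()[:,0];print(np.degrees(np.arctan2(x[1],x[0])),t.as_matrix()[:,2])
w=cv2.imread("pics/w5.png")[130:330,170:340]
tp=imaging.read_camera("top")[130:205,215:285,::-1];sd=imaging.read_camera("side")[130:270,160:310,::-1]
cv2.imwrite("pics/top5.png",tp);
r=lambda a,k:cv2.resize(a,(0,0),fx=k,fy=k,interpolation=cv2.INTER_CUBIC)
a=[r(w,2),r(sd,2.8)];h=400;print([i.shape for i in a]);cv2.imwrite("pics/c5.png",np.hstack([i if i.shape[0]>=h else i for i in [cv2.copyMakeBorder(i,0,max(0,h-i.shape[0]),0,0,0)[:h] for i in a]]))
E
```

```text
9.1 [ 0.6562 -0.0581  0.1215] [7.86807067e-06 9.97697920e-01 6.78146244e-02 1.91451899e-04] [ 0.12562425  0.3670547  -4.87541174] 0.4102730500454773 71.14935636520386
in tool mm [   1.37317187    0.60365838 -106.04543372]
7.774278223548555 [ 4.33572895e-04 -2.92805032e-05 -9.99999906e-01]
[(400, 340, 3), (392, 420, 3)]
```

View pics/c5.png

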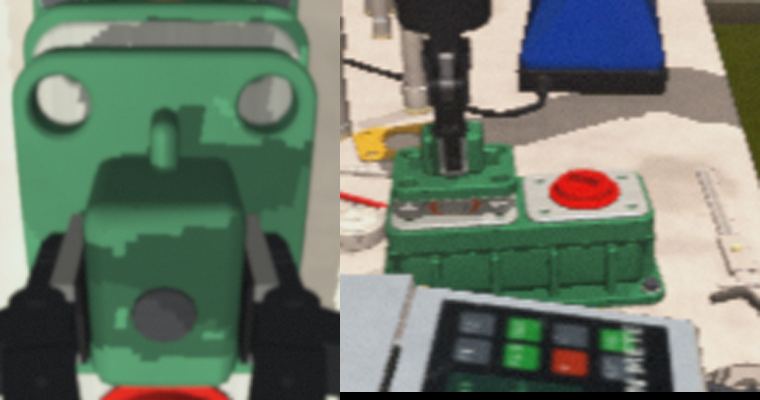

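Side view: the cover hovers level over the bearing seat, with the near threads visible below it at crop (408,212) and (497,205). In the wrist view, case and cover are centred to within about 0.5 mm. I'll check the along-case direction by overlaying predicted geometry on the side picture.

Run:
```python
from h import *
m=imaging.camera_model("side");o=readout.get_obs();t=rot(o["tool_rot"]);d=np.load("w3.npz")
s=d["eef"]+rot(d["rot"]).apply([.1452,-.0023,0]);s[2]=.085
a=np.radians(7.7);ex=np.array([np.cos(a),np.sin(a),0]);ey=np.array([-ex[1],ex[0],0])
c=np.array(o["eef_pos"])+t.apply([.001,.0005,0]);c[2]=o["eef_pos"][2]+.015
im=imaging.read_camera("side")[:,:,::-1];x0,y0,k=170,160,8
v=cv2.resize(im[y0:y0+72,x0:x0+98],None,fx=k,fy=k,interpolation=cv2.INTER_CUBIC)
def line(P,col):
    q=proj(m,np.array(P),False);q=((q-[x0,y0]+.5)*k*16).astype(int);cv2.polylines(v,[q.reshape(-1,1,2)],True,col,1,cv2.LINE_AA,4)
box=lambda C,hx,hy,dz:[C+ex*hx*i+ey*hy*j+[0,0,dz] for i,j in((1,1),(1,-1),(-1,-1),(-1,1))]
circ=lambda C,r:[C+ex*r*np.cos(q)+ey*r*np.sin(q) for q in np.linspace(0,6.28,25)]
line(box(s,.053,.042,0),(255,0,255))
for i in(1,-1):
    for j in(1,-1):line(circ(s+ex*.038*i+ey*.027*j,.0045),(255,0,255))
    for j in(1,-1):line(circ(c+ex*.038*i+ey*.027*j-[0,0,.017],.008),(0,0,255))
line(box(c,.052,.040,-.017),(0,0,255));line(box(c,.052,.040,-.029),(255,0,0))
line(box(c,.026,.018,.018),(0,255,255))
cv2.imwrite("pics/ov.png",v)
```

```text
(no output)
```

View pics/ov.png

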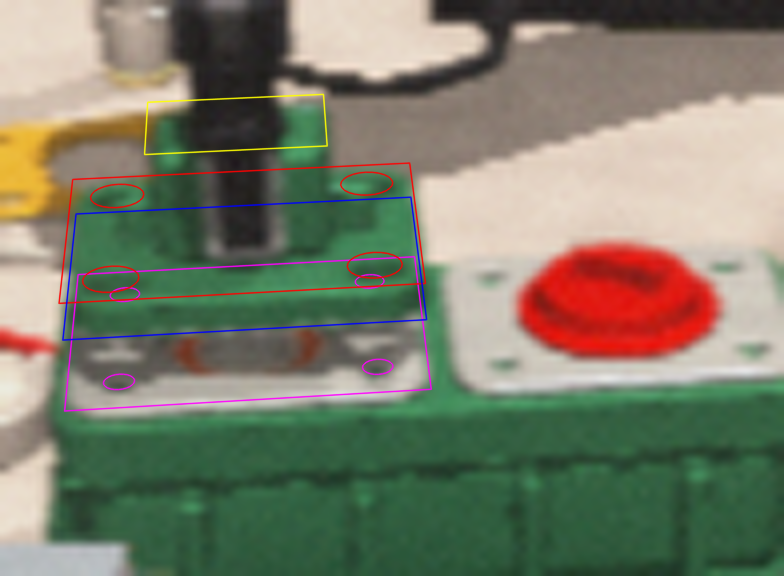

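The predicted outlines (cover in blue and red, seat in magenta) are both off by about the same +5 px. That puts the relative error under about 1 mm, with the plate about 22–24 mm above the face, so I'm handing in.

drive_tool(
  series=[
    [0,0,0,0,1],
    [0,0,0,0,1],
    [0,0,0,0,1],
  ],
)

```text
t: 9.6
eef_pos: [0.6561, -0.0582, 0.1213]
tool_rot: [0.0, 0.998, 0.068, 0.0]
contact_force: [0.3, -0.6, -4.2]
gripper_width: 0.414
grasp_force: 71.1
```

```bash
python3 -c "
from station import hand_in
print(hand_in())"
```

```text
the job is handed in; nothing more can be done
None
```

I handed the job in with the cover held level and steady about 2 cm above the bearing seat, its holes over the threaded holes to within an estimated 1 mm; the arm hid the threads from the wrist camera, so I checked alignment against the side picture, and hand-in gave no verdict.

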